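# Set the mitre and length stop of a roof-segment jig with a slack feed wheel

## Task

Set the jig for the next bird-feeder roof segment: first click the mitre lever two notches over, towards the length stop, then wind the length stop forward (towards the mitre head) by two full turns of its screw. The feed is worn: the handwheel first swings through slack that does not move the stop, and that slack does not count. Leave the lever resting in its notch, let go of everything, and do not shift the feeder, bottle, hammer and batten that stand around the jig.

Things in the scene. Friction and masses are not known exactly. Their poses are not given: they have to be found in the camera images.
- jig: Fixed plywood jig board on the bench, 200 (x) x 450 (y, -210 to +240) x 18 thick. Origin on the bench; own +y is the way the length stop advances, own -x side faces the robot. On it: grey gearbox 84 x 90, top 68 above the bench, at own (0, -130) under the handwheel; two guide rods along y with the length stop; end block at y = +78, top 50 above the bench; mitre head beyond.
- wheel_axis (a point): Point on the vertical axis of the handwheel, 100 mm above the bench, level with the top of the rim. Wheel of dark steel, 135 mm over all, rim 15 mm thick, hub no higher than the rim. Clockwise seen from above advances the stop.
- crank_knob (a point): Centre of the top of the black upright crank knob on the wheel rim: round, 22 mm diameter, 55 mm tall (top 157 above the bench), 60 mm from the wheel axis. It spins freely on its own pin, so it can be held in one gripper direction while carried round the circle.
- stop_face (a point): Top middle of the pale wooden face of the length stop (face 170 along x, 12 thick, top 73 mm above the bench; the point is on the side towards the mitre head). Moves along the jig's own +y by 16 mm for each full turn of the screw, so two turns are 32 mm; it cannot be pushed by hand. Start: 2 to 10 mm from its rear end; total travel 87 mm.
- mitre (a joint): Angle of the mitre lever in rad, seen from above counterclockwise positive. Four spring notches 15 degrees apart at 0, 0.262, 0.524 and 0.785 rad; it starts in the first, at 0, and the value grows as the knob goes towards the length stop. Getting over the hump between notches takes about 4 N at the knob, then it pulls itself into the next notch.
- mitre_knob (a point): Centre of the top of the black upright round knob on the end of the steel mitre lever: 19 mm diameter, 53 mm tall (top 103 mm above the bench, foot 50 mm), 100 mm from the pivot. The knob does not spin on the lever.
- mitre_pivot (a point): Point on the vertical axis of the mitre lever, on top of the pivot boss, 55 mm above the bench. The round aluminium head (100 mm diameter) is fixed to the jig board. The lever points from the pivot towards the robot side; behind the pivot it carries a steel saw guide 65 long, top 76 above the bench.
- feeder: Bystander, loose: finished hexagonal wooden bird feeder, 164 mm across, 222 mm tall, upright; origin under its centre. Stands at one end of the jig, close to the wheel or to the mitre head.
- glue: Bystander, loose: white glue bottle, 68 mm diameter, 190 mm tall, upright; origin under its centre. Stands at the other end of the jig.
- hammer: Bystander, loose: hammer 260 mm long, about 30 mm high, lying beyond the jig as seen from the robot; origin under the middle of its length.
- batten: Bystander, loose: dark wooden batten 24 x 170 x 20 mm, lying between jig and robot; origin under its centre.
- wheel: The handwheel; origin on its axis 75 mm above the bench; own -x points to the crank knob. Worn feed: 150 degrees of slack in all between wheel and screw; at the start 80 to 150 degrees of clockwise turning pass before the stop begins to move. In the slack it turns very easily; driving the screw takes about 3 N at the knob. Turning back needs the whole slack again. It stays where left.

How it is judged (in metres and radians):
On the way, in this order (a step that is already met when the one before it is completed fails the run):
1. the mitre lever rests in the third notch (two notches over) (value of joint mitre between 0.45 and 0.6 rad), for 0.2 s.
2. the length stop has advanced two turns of the screw, 32 mm (distance of stop_face from where it was at the start of the episode between 0.0295 and 0.0345 m), for 0.2 s.
At the end, for the whole second after the job is handed in: The mitre lever rests in its third notch (0.45 to 0.6 rad) and the length stop stands 32 mm (29.5 to 34.5 mm), two screw turns, ahead of where it started; both are at rest and let go, and the bystanders are within 30 mm of their starts and upright (all of step 1 and all of step 2 and velocity of joint mitre below 0.05 rad/s and contact force between the fingers and anything else below 0.1 N); the robot touches nothing.
It fails at once if the feeder is shifted by more than 30 mm or tipped (distance of feeder from where it was at the start of the episode above 0.03 m or angle between feeder's own z axis and vertical above 0.3 rad).
It fails at once if the glue bottle is shifted by more than 30 mm or tipped (distance of glue from where it was at the start of the episode above 0.03 m or angle between glue's own z axis and vertical above 0.3 rad).
It fails at once if the hammer or the batten is shifted by more than 30 mm (distance of any of hammer, batten from where it was at the start of the episode above 0.03 m).
It also fails if it takes over 70 s, if anything falls off the work surface, if the arm or the gripper's body presses on something with over 40 N, if the wrist force passes 120 N, or if a joint passes its speed limit or range.

## Robot

A 6-joint arm with a two-finger parallel gripper is mounted at the origin on the work surface. World frame = base frame: x ahead of the robot, y to its left, z up, the work surface at z = 0. Lengths are in m, angles in degrees, forces in N, time in s.
With the tool pointing down it reaches from about 0.35 to 0.875 m from the base axis. Payload 4.2 kg.
Tool frame: the origin (TCP) lies at the very end of the fingers, on their centre line; the grasp point (between the pads) lies 19 mm behind it; z points along the fingers, y is the line along which they close (so a half turn about z gives the same grasp; the last joint's range is limited). The gripper opens to 87 mm and grips with 3 to 60 N. Pads are 19 mm wide; open, the fingers measure 117 mm over their backs; the gripper's body (75 mm by 190 mm) begins 51 mm behind the grasp point.
Start: joints at [78.53, 22.042, 0.453, 0, -68.411, -14.817], TCP at [0.277, 0.56, 0.223] pointing down, gripper open.
Joint ranges: [-179.83, 179.83], [-69.29, 118.12], [-61.27, 80.66], [-181.25, 117.63], [-171.15, -9.14], [-177.46, 177.46]. Speed limits (degrees/s): [159.86, 159.86, 180, 180, 180, 180].

## Interface

Orientations are given as a 3x3 rotation matrix whose columns are the frame's x, y, z axes.
In Python, from station import sense, cams, r gives the robot as it stands. The module is installed in compiled form; this text tells all that it offers.
- The arm moves only by the tool step_arm, never from a script. Its argument "targets" is text: rows parted by semicolons, each of 4 numbers parted by spaces: the shift along the tool's x, y, z in cm, then the turn about the tool's z in degrees. In form: x y z turn; .... A call has 1 to 12 rows; each row shifts and turns the commanded pose from where the row before left it, along the tool's axes as they then stand; what a row does not reach is not made up. A row lasts 1/12 s, in which the tool goes at most 41.7 mm and 7.16 degrees, less where a joint would pass 70% of its speed; a pose out of reach is approached as far as the arm can. A call with a gripper value outside its range is refused whole. "claw" is the finger opening in cm, from 0 to 8.7, set as the call begins (left out, the last holds). The fingers move at their own pace and stop on an object; the grip force is fixed at half the most. Time passes only in rows, so rows that do not move let the fingers close. It gives the time, the measured TCP pose, the force, the opening and the grip force at its end, in the units of the state.
- sense(): the state, without advancing time (a new reading comes with each control period).
- cams.capture(name): name is "scene" or "top"; returns a dict with "frame" (480x640x3 uint8, blue, green, red), "vertical_fov" (degrees; the focal length in pixels is half the picture's height over the tangent of half this angle, whatever the lens; pixels are square), "cx", "cy" (the principal point, pixels), "dist_coeffs" ([k1, k2, p1, p2, k3] as OpenCV has them; the pictures are not rectified), "eye" and "rotation" of the camera in the world. Camera axes: x right, y down, z forward; pixel columns grow to the right and rows downward; lengths in m; the calibration is good to about 2 mm. A picture is of the moment at which its call begins. There is no depth.
- r.finish_job(): hands the job in; it is judged then, once.
The state is a dict: "time_s": time; "joints": joint angles; "joint_velocities": joint speeds; "effort": joint torques, N m; "tcp_pos": TCP position; "ee_rot": TCP orientation; "wrist_force": force on the tool from outside, world axes, zero at the start; "moment": the same for the moment, N m; "gripper_width": opening from 0.0 (shut) to 1.0 (fully open); "gripper_force": force on a finger pad.
Only numpy, scipy, OpenCV 4.12 (cv2) and the standard library are available. Lean on these libraries where they do the work, as an engineer would, in place of code of your own. Each camera call takes 0.05 s, during which the arm holds its last target. There are 200 camera calls.

## Working session

There is one attempt and no reset: what is moved stays moved. The work goes in short steps, Python scripts to look and compute and a tool call to move; the robot and the scene stay as the last step left them, time stands still between calls to the robot, and variables do not carry over. Pictures are saved under pics/ and viewed, at most 10 in all, crops included, and the job is handed in when it is done.

Besides the shell and the picture viewer there is one more tool, called as name(argument=value, ...) on one line, values as JSON. step_arm: Moves the arm, as the interface text tells. Its arguments: {"type":"object","properties":{"targets":{"type":"string"},"claw":{"type":"number"}},"required":["targets"]}

```bash
mkdir -p pics; cat > h.py <<'E'
import numpy as np, cv2
from station import sense, cams, r
def cap(n,save=None):
    c=cams.capture(n)
    if save: cv2.imwrite('pics/'+save,c['frame'])
    return c
def K(c):
    f=240/np.tan(np.radians(c['vertical_fov'])/2)
    return np.array([[f,0,c['cx']],[0,f,c['cy']],[0,0,1.]]),np.array(c['dist_coeffs'],float)
def ray(c,uv):
    k,d=K(c); p=cv2.undistortPoints(np.array([[uv]],float),k,d)[0,0]
    return np.array(c['eye']),np.array(c['rotation'])@np.array([p[0],p[1],1])
def on(c,uv,z):
    e,d=ray(c,uv); return e+d*(z-e[2])/d[2]
def proj(c,P):
    k,d=K(c); R=np.array(c['rotation']).T; 
    return cv2.projectPoints(np.atleast_2d(np.array(P,float)),cv2.Rodrigues(R)[0],-R@np.array(c['eye']),k,d)[0][:,0]
E
python3 - <<'E'
from h import *
for n in('top','scene'):
    c=cap(n,n+'0.png'); print(n,c['eye'],np.round(c['rotation'],3).tolist(),c['vertical_fov'],c['dist_coeffs'])
s=sense(); print(s['time_s'],s['tcp_pos'],np.round(s['ee_rot'],3).tolist(),s['gripper_width'])
E
```

```text
top [0.38433549 0.04741222 1.21384069] [[0.021, -0.985, 0.172], [-1.0, -0.024, -0.016], [0.02, -0.172, -0.985]] 57.66203922612909 [-0.00198942  0.          0.          0.          0.        ]
scene [ 1.05888202 -0.58577043  0.97497488] [[0.787, 0.451, -0.422], [0.617, -0.575, 0.537], [-0.001, -0.683, -0.731]] 48.9238855279339 [-0.1450919  0.         0.         0.         0.       ]
0.1 [0.27653323 0.55990592 0.22155466] [[0.897, -0.443, -0.001], [-0.443, -0.897, -0.002], [0.0, 0.002, -1.0]] 1.0028802987717946
```

View pics/top0.png

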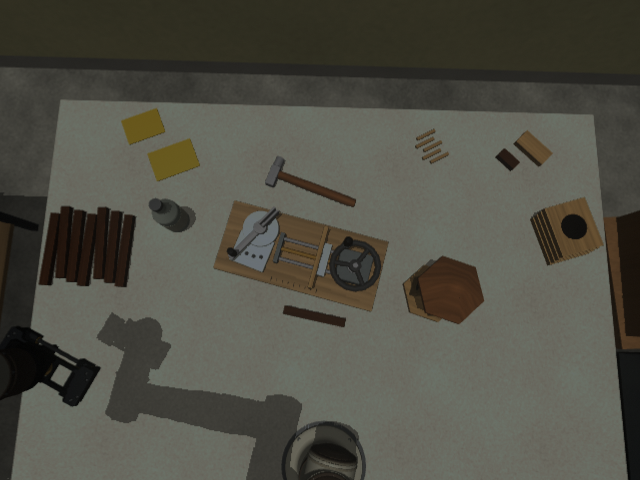

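View pics/scene0.png

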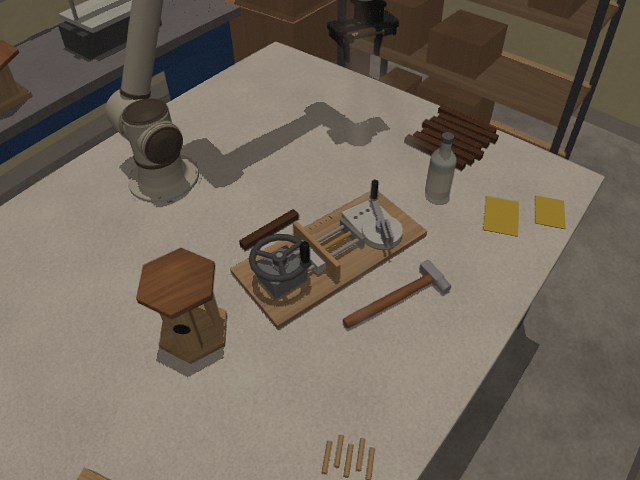

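The top view shows the wheel near (355,265), the crank knob near (347,242), the mitre knob near (233,252) and the pivot near (261,229). The scene view shows the crank knob at about (305,253) and the mitre knob at about (375,188). I'll enlarge both.

```bash
python3 - <<'E'
import cv2,numpy as np
t=cv2.imread('pics/top0.png')[190:320,200:400]; s=cv2.imread('pics/scene0.png')[165:335,225:435]
t=cv2.convertScaleAbs(cv2.resize(t,(400*1,260),interpolation=cv2.INTER_CUBIC) if 0 else cv2.resize(t,None,fx=4,fy=4,interpolation=cv2.INTER_CUBIC),alpha=1.6)
cv2.imwrite('pics/tz.png',t)
s=cv2.convertScaleAbs(cv2.resize(s,None,fx=3.5,fy=3.5,interpolation=cv2.INTER_CUBIC),alpha=1.6)
cv2.imwrite('pics/sz.png',s); print(t.shape,s.shape)
E
```

```text
(520, 800, 3) (595, 735, 3)
```

View pics/tz.png

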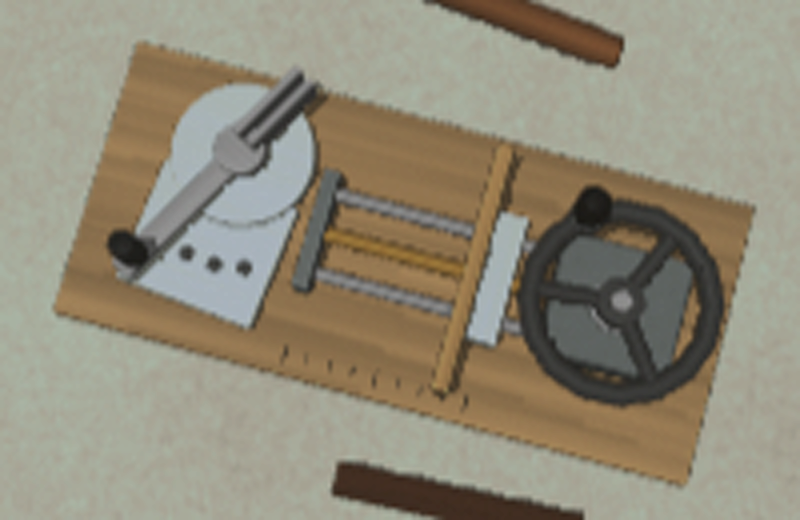

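View pics/sz.png

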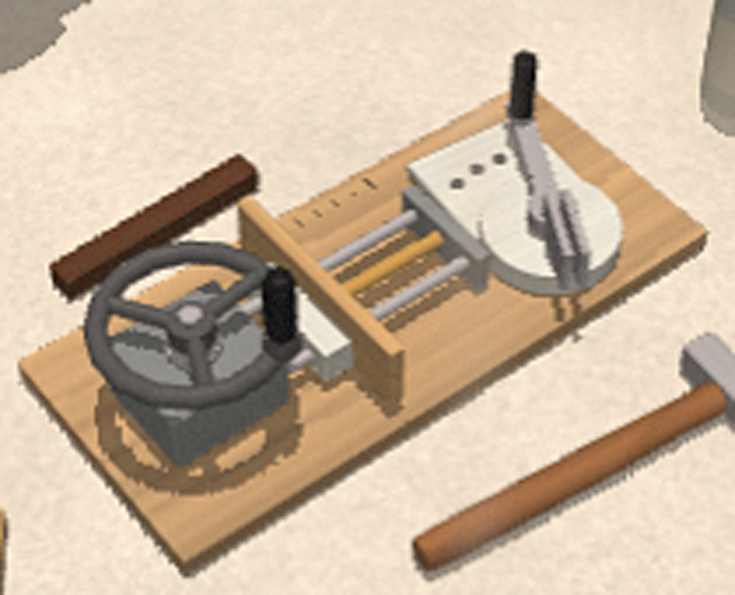

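```bash
cat > m.py <<'E'
from h import *
t=cap('top');s=cap('scene')
T=lambda x,y:((x-1.5)/4+200,(y-1.5)/4+190)
S=lambda x,y:((x-1.25)/3.5+225,(y-1.25)/3.5+165)
C=np.array([on(t,T(*p),.018)[:2] for p in[(138,42),(754,207),(686,487),(55,312)]])
C2=np.array([on(s,S(*p),.018)[:2] for p in[(707,236),(190,563),(20,364)]])
print('corners top',C.round(4).tolist()); print('scene FL,FR,NR',C2.round(4).tolist())
print('sizes',[np.linalg.norm(C[i]-C[(i+1)%4]).round(4) for i in range(4)])
def two(a,b):
    e1,d1=ray(t,a);e2,d2=ray(s,b);A=np.c_[d1,-d2];q=np.linalg.lstsq(A,e2-e1,rcond=None)[0]
    p,w=e1+q[0]*d1,e2+q[1]*d2; return ((p+w)/2).round(4),np.linalg.norm(p-w).round(4)
for n,a,b,z in[('crank',(594,204),(278,275),.157),('mitre',(124,246),(524,60),.103),('hub',(623,300),(190,320),.1)]:
    print(n,two(T(*a),S(*b)),on(t,T(*a),z).round(4),on(s,S(*b),z).round(4))
print('pivot',on(t,T(238,152),.055).round(4))
print('stopface ends (z.073)',on(t,T(500,146),.073),on(t,T(436,390),.073))
# wheel ellipse by dark mask
g=cv2.cvtColor(t['frame'],cv2.COLOR_BGR2GRAY)
print('batten',[on(t,p,.02).round(3).tolist() for p in[(284,308),(345,324)]],'bottle',on(t,(160,205),.19),on(s,(439,198),0),'feeder',[on(t,p,.22).round(3).tolist() for p in[(418,270),(483,290),(450,257)]])
E
python3 m.py
```

```text
corners top [[0.6984, 0.2658], [0.591, -0.1687], [0.3972, -0.1211], [0.5064, 0.3122]]
scene FL,FR,NR [[0.7022, 0.2596], [0.5949, -0.1694], [0.4018, -0.1235]]
sizes [np.float64(0.4475), np.float64(0.1995), np.float64(0.4468), np.float64(0.1975)]
crank (array([ 0.5672, -0.045 ,  0.1531]), np.float64(0.0001)) [ 0.5664 -0.0447  0.157 ] [ 0.5696 -0.0476  0.157 ]
mitre (array([0.5419, 0.2528, 0.1007]), np.float64(0.0011)) [0.5411 0.252  0.103 ] [0.5436 0.2511 0.103 ]
hub (array([ 0.5143, -0.0697,  0.096 ]), np.float64(0.0009)) [ 0.5141 -0.0689  0.1   ] [ 0.5164 -0.0724  0.1   ]
pivot [0.6138 0.1876 0.055 ]
stopface ends (z.073) [0.61868539 0.01113581 0.073     ] [0.45552232 0.04988383 0.073     ]
batten [[0.401, 0.115, 0.02], [0.362, -0.05, 0.02]] bottle [0.636518   0.41097748 0.19      ] [0.65728618 0.40468729 0.        ] feeder [[0.491, -0.201, 0.22], [0.449, -0.349, 0.22], [0.523, -0.275, 0.22]]
```

The board measures about 447 x 199 mm (450 x 200 given). The hub matches own (0,-130), the crank radius is about 58 mm and the lever about 97 mm, so the measurements agree with the given sizes. Moving over the mitre knob.

step_arm(targets="3.1 1.3 0 0;3.1 1.3 0 0;3.1 1.3 0 0;3.1 1.3 0 0;3.1 1.3 0 0;3.1 1.3 0 0;3.1 1.3 0 0;3.1 1.3 0 0;3.1 1.3 0 0;3.1 1.3 0 0;3.1 1.3 1.0 0;3.1 1.3 1.0 0", claw=6)

```text
time_s: 1.2
tcp_pos: [0.5423, 0.2546, 0.2029]
ee_rot: [[0.897, -0.443, 0.001], [-0.443, -0.897, 0.001], [0.001, -0.002, -1.0]]
wrist_force: [-0.4, 0.3, -0.2]
gripper_width: 0.69
gripper_force: 0.0
```

step_arm(targets="0.3 0.25 1 0;0 0 2.5 0;0 0 2.5 0;0 0 2.5 0;0 0 2.5 0;0 0 1.5 0;0 0 0.7 0;0 0 0 0")

```text
time_s: 1.87
tcp_pos: [0.5416, 0.2517, 0.0685]
ee_rot: [[0.897, -0.443, -0.003], [-0.443, -0.897, -0.003], [-0.002, 0.004, -1.0]]
wrist_force: [0.4, -0.4, 0.8]
gripper_width: 0.689
gripper_force: 0.0
```

step_arm(targets="0 0 0 0;0 0 0 0;0 0 0 0;0 0 0 0;0 0 0 0;0 0 0 0", claw=1.2)

```text
time_s: 2.37
tcp_pos: [0.543, 0.2523, 0.0711]
ee_rot: [[0.897, -0.443, 0.001], [-0.443, -0.897, 0.001], [0.0, -0.001, -1.0]]
wrist_force: [0.7, 0.7, -0.2]
gripper_width: 0.317
gripper_force: 0.0
```

step_arm(targets="0 0 0 0;0 0 0 0;0 0 0 0;0 0 0 0")

```text
time_s: 2.7
tcp_pos: [0.543, 0.2524, 0.0708]
ee_rot: [[0.897, -0.443, 0.001], [-0.443, -0.897, 0.0], [0.0, -0.001, -1.0]]
wrist_force: [-1.7, 0.9, 2.5]
gripper_width: 0.206
gripper_force: 30.0
```

step_arm(targets="-0.1 0.42 0 0;-0.1 0.43 0 0;-0.06 0.43 0 0;-0.06 0.43 0 0;-0.03 0.43 0 0;-0.02 0.43 0 0;0.02 0.43 0 0;0.02 0.43 0 0;0.05 0.43 0 0;0.05 0.43 0 0;0.09 0.43 0 0;0.09 0.43 0 0")

```text
time_s: 3.7
tcp_pos: [0.5199, 0.2061, 0.0709]
ee_rot: [[0.897, -0.442, 0.001], [-0.442, -0.897, 0.001], [0.001, -0.001, -1.0]]
wrist_force: [-1.3, 6.1, 1.7]
gripper_width: 0.205
gripper_force: 30.0
```

step_arm(targets="0 0 0 0;0 0 0 0")

```text
time_s: 3.87
tcp_pos: [0.5198, 0.2059, 0.0709]
ee_rot: [[0.896, -0.443, 0.001], [-0.443, -0.896, 0.0], [0.0, -0.0, -1.0]]
wrist_force: [-0.2, 2.1, 3.2]
gripper_width: 0.209
gripper_force: 30.0
```

step_arm(targets="0 0 0 0;0 0 0 0;0 0 0 0;0 0 0 0;0 0 0 0;0 0 0 0", claw=5)

```text
time_s: 4.37
tcp_pos: [0.5193, 0.2059, 0.0702]
ee_rot: [[0.896, -0.443, -0.001], [-0.443, -0.896, -0.001], [-0.0, 0.001, -1.0]]
wrist_force: [-0.0, 0.3, 0.8]
gripper_width: 0.541
gripper_force: 0.0
```

step_arm(targets="0 0 -2 0;0 0 -3 0;0 0 -3 0;0 0 -3 0;0 0 -3 0;0 0 0 0")

```text
time_s: 4.87
tcp_pos: [0.5228, 0.2078, 0.2176]
ee_rot: [[0.897, -0.442, 0.012], [-0.442, -0.897, 0.006], [0.008, -0.011, -1.0]]
wrist_force: [0.2, -0.0, 1.3]
gripper_width: 0.578
gripper_force: 0.0
```

```bash
cat > q.py <<'E'
from h import *
import sys
n=sys.argv[1]
for c,(x0,y0,x1,y1) in(('scene',(225,165,435,335)),):
    f=cap(c,c+n+'.png')
    i=f['frame'][y0:y1,x0:x1]
    cv2.imwrite('pics/z'+n+'.png',cv2.convertScaleAbs(cv2.resize(i,None,fx=3.5,fy=3.5,interpolation=cv2.INTER_CUBIC),alpha=1.6))
cap('top','top'+n+'.png')
E
python3 q.py 1
```

```text
(no output)
```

View pics/z1.png

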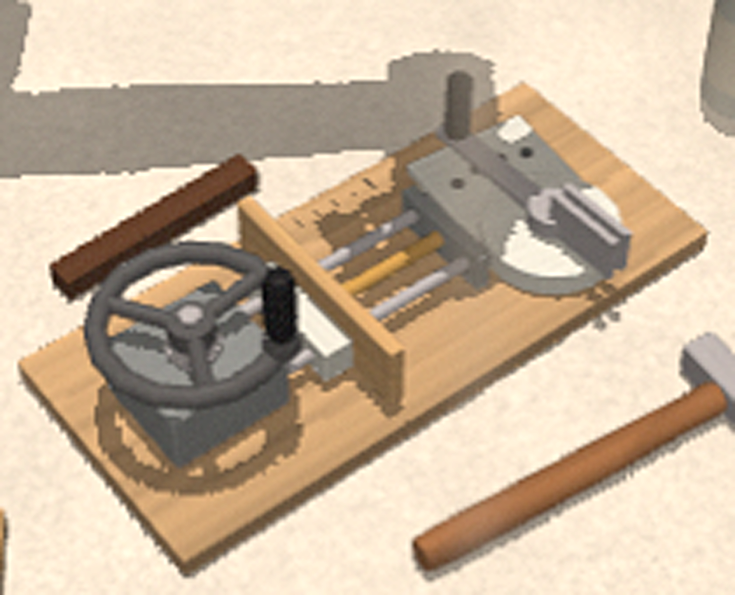

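The lever now covers the third hole, with its knob at crop (460,79), and the stop and wheel have not moved. Next, the crank knob.

step_arm(targets="1.94 2.55 0 0;1.94 2.55 0 0;1.94 2.55 0 0;1.94 2.55 0 0;1.94 2.55 0 0;1.94 2.55 0 0;1.94 2.55 0 0;1.94 2.55 0 0;0 0 0 0")

```text
time_s: 5.72
tcp_pos: [0.5677, -0.0498, 0.2084]
ee_rot: [[0.894, -0.448, -0.004], [-0.448, -0.894, -0.001], [-0.003, 0.003, -1.0]]
wrist_force: [0.8, 0.8, 0.2]
gripper_width: 0.572
gripper_force: 0.0
```

step_arm(targets="0 0 0 7.1;0 0 0 7.1;0 0 0 7.1;0 0 0 7.1;0 0 0 7.1;0 0 0 7.1;0 0 0 7.1;0 0 0 7.1;0 0 0 7.1;0 0 0 7.1;0 0 0 0")

```text
time_s: 6.63
tcp_pos: [0.5673, -0.0451, 0.2088]
ee_rot: [[-0.129, -0.992, -0.004], [-0.992, 0.129, -0.0], [0.001, 0.004, -1.0]]
wrist_force: [0.3, 0.7, 0.7]
gripper_width: 0.574
gripper_force: 0.0
```

```bash
python3 - <<'E'
from h import *
s=sense();print(s['tcp_pos'],np.round(s['ee_rot'],4).tolist(),s['joints'],s['gripper_width'])
c=cap('scene')
k=on(c,((460-1.25)/3.5+225,(79-1.25)/3.5+165),.103)[:2]; p=np.array([.615,.187]);d=k-p
print('mitre',k,np.linalg.norm(d),np.degrees(np.arctan2(d[1],d[0]))-138)
R=np.array(s['ee_rot']);d=np.array([.5685,-.0455,.121])-s['tcp_pos'];print('tool delta cm',(R.T@d*100).round(2))
E
```

```text
[ 0.56732255 -0.04512774  0.20877473] [[-0.1289, -0.9917, -0.0036], [-0.9917, 0.1289, -0.0002], [0.0006, 0.0035, -1.0]] [ 1.17406448e+01  1.73144234e+01 -8.63578437e+00 -3.66346877e-02
 -6.42515717e+01 -1.91300789e+01] 0.5740342189550907
mitre [0.5196869  0.20691464] 0.09737135099457944 30.19844733447607
tool delta cm [ 0.02 -0.15  8.78]
```

step_arm(targets="0 -0.1 1.5 0;0 0 2 0;0 0 2 0;0 0 2 0;0 0 1.3 0;0 0 0 0;0 0 0 0")

```text
time_s: 7.27
tcp_pos: [0.5688, -0.0456, 0.1216]
ee_rot: [[-0.125, -0.992, -0.003], [-0.992, 0.125, -0.001], [0.001, 0.002, -1.0]]
wrist_force: [-0.6, -0.5, 0.4]
gripper_width: 0.576
gripper_force: 0.0
```

step_arm(targets="0 0 0 0;0 0 0 0;0 0 0 0;0 0 0 0;0 0 0 0;0 0 0 0;0 0 0 0;0 0 0 0", claw=1.4)

```text
time_s: 7.93
tcp_pos: [0.5694, -0.0456, 0.1229]
ee_rot: [[-0.127, -0.992, 0.0], [-0.992, 0.127, -0.0], [0.0, -0.0, -1.0]]
wrist_force: [-1.5, -0.6, 1.9]
gripper_width: 0.244
gripper_force: 30.0
```

```bash
python3 - <<'E'
from h import *
s=sense();t=s['tcp_pos'];print(t,s['wrist_force'],s['gripper_width'],s['gripper_force'])
R=np.array(s['ee_rot']);W=np.array([.5152,-.0703])
d=np.array(t[:2])-W;print(d,np.linalg.norm(d),np.degrees(np.arctan2(d[1],d[0])))
a0=np.degrees(np.arctan2(d[1],d[0])); r0=.06
P=lambda a:W+r0*np.array([np.cos(np.radians(a)),np.sin(np.radians(a))])
a=24.5
for i in range(24):
    D=np.append(P(a-15)-P(a),0); q=R.T@D*100; print('%.2f %.2f'%(q[0],q[1]),end=';'); a-=15
E
```

```text
[ 0.56935663 -0.04558253  0.12290053] [-1.48996338 -0.57110131  1.9252629 ] 0.2441078865396492 30.000196527188336
[0.05415663 0.02471747] 0.05953061694128819 24.5322930154113
1.43 -0.64;1.55 -0.25;1.56 0.16;1.46 0.55;1.27 0.91;0.99 1.21;0.64 1.43;0.25 1.55;-0.16 1.56;-0.55 1.46;-0.91 1.27;-1.21 0.99;-1.43 0.64;-1.55 0.25;-1.56 -0.16;-1.46 -0.55;-1.27 -0.91;-0.99 -1.21;-0.64 -1.43;-0.25 -1.55;0.16 -1.56;0.55 -1.46;0.91 -1.27;1.21 -0.99;
```

step_arm(targets="1.43 -0.64 0 0;1.55 -0.25 0 0;1.56 0.16 0 0;1.46 0.55 0 0;1.27 0.91 0 0")

```text
time_s: 8.35
tcp_pos: [0.5505, -0.1164, 0.122]
ee_rot: [[-0.128, -0.992, -0.005], [-0.992, 0.128, 0.002], [-0.001, 0.005, -1.0]]
wrist_force: [-5.4, 8.6, 3.7]
gripper_width: 0.24
gripper_force: 30.0
```

step_arm(targets="0.99 1.21 0 0;0.64 1.43 0 0;0.25 1.55 0 0;-0.16 1.56 0 0;-0.55 1.46 0 0;-0.91 1.27 0 0;-1.21 0.99 0 0;0 0 0 0;0 0 0 0")

```text
time_s: 9.1
tcp_pos: [0.46, -0.0952, 0.1231]
ee_rot: [[-0.125, -0.992, 0.0], [-0.992, 0.125, -0.0], [0.0, -0.0, -1.0]]
wrist_force: [-2.0, -0.3, 2.4]
gripper_width: 0.241
gripper_force: 30.0
```

```bash
cat > st.py <<'E'
from h import *
import sys
# stop displacement: mask of pale board's far edge -> compare with start pictures by 1-D edge profile across the face
def prof(img,c,u):  # sample along own +y at own x offsets, z=.073
    Y=np.array([.240,.971]);X=np.array([.971,-.240]);O=np.array([.5465,.0565])
    v=np.arange(-.08,.07,.00025); g=cv2.GaussianBlur(cv2.cvtColor(img,cv2.COLOR_BGR2GRAY),(0,0),.8).astype(np.float32)
    out=[]
    for x in u:
        P=np.c_[O+np.outer(v,Y)+x*X,np.full(len(v),.073)]; q=proj(c,P).astype(np.float32)
        out.append(cv2.remap(g,q[None,:,:],None,cv2.INTER_LINEAR)[0])
    return v,np.array(out)
def disp(name,start,img,c):
    u=np.arange(.035,.08,.002) ; u=np.r_[u,-u] if name=='top' else u
    v,A=prof(start,c,u); _,B=prof(img,c,u); m=[]
    i0=int((float(REF)+.08)/.00025); w=A[:,i0-60:i0+60]
    res=cv2
    for a,b in zip(w,B):
        r_=cv2.matchTemplate(b[None,:],a[None,:],cv2.TM_CCOEFF_NORMED)[0]
        k=r_.argmax(); m.append(((k-(i0-60))*.25,r_[k]))
    m=np.array(m); g=m[:,1]>.8
    print(name,'disp mm median',np.median(m[g,0]),'iqr',np.percentile(m[g,0],[25,75]),g.sum(),'of',len(g))
REF=-.033
if __name__=='__main__':
    s=sense();d=np.array(s['tcp_pos'][:2])-[.5152,-.0703]
    print('t',s['time_s'],'crank',np.degrees(np.arctan2(d[1],d[0])),np.linalg.norm(d),s['tcp_pos'][2],s['wrist_force'].round(1) if hasattr(s['wrist_force'],'round') else s['wrist_force'])
    Y=np.array([.240,.971]);O=np.array([.5465,.0565])
    for n in('top','scene'):
        c=cap(n,n+sys.argv[1]+'.png'); disp(n,cv2.imread(f'pics/{n}0.png'),c['frame'],c)
E
python3 st.py 2
python3 -c "
import numpy as np
Y=np.array([.240,.971]);O=np.array([.5465,.0565])
for p in([.6187,.0111],[.4555,.0499]): print((np.array(p)-O)@Y)"
```

```text
t 9.1 crank -155.70484057055714 0.06059887248726417 0.12307710340780978 [-2.  -0.3  2.4]
top disp mm median 3.5 iqr [ 3. 10.] 35 of 46
scene disp mm median 3.25 iqr [3.   3.25] 23 of 23
-0.02675539999999999
-0.028248599999999992
```

step_arm(targets="-1.43 0.64 0 0;-1.55 0.25 0 0;-1.56 -0.16 0 0;-1.46 -0.55 0 0;-1.27 -0.91 0 0;-0.99 -1.21 0 0;-0.64 -1.43 0 0;-0.25 -1.55 0 0;0.16 -1.56 0 0;0.55 -1.46 0 0;0.91 -1.27 0 0;1.21 -0.99 0 0")

```text
time_s: 10.2
tcp_pos: [0.5699, -0.0457, 0.1224]
ee_rot: [[-0.126, -0.992, -0.002], [-0.992, 0.126, 0.0], [0.0, 0.002, -1.0]]
wrist_force: [-6.0, 1.7, 5.4]
gripper_width: 0.238
gripper_force: 30.0
```

step_arm(targets="0 0 0 0;0 0 0 0")

```text
time_s: 10.37
tcp_pos: [0.5702, -0.0472, 0.1226]
ee_rot: [[-0.128, -0.992, -0.001], [-0.992, 0.128, -0.001], [0.001, 0.0, -1.0]]
wrist_force: [-1.6, -0.9, 4.5]
gripper_width: 0.24
gripper_force: 30.0
```

```bash
python3 st.py 3
```

```text
t 10.3667 crank 22.78215050468183 0.059643661480478526 0.1225929144340147 [-1.6 -0.9  4.5]
top disp mm median 14.25 iqr [13.0625 61.5   ] 18 of 46
scene disp mm median 10.875 iqr [ 7.8125 58.3125] 20 of 23
```

step_arm(targets="1.43 -0.64 0 0;1.55 -0.25 0 0;1.56 0.16 0 0;1.46 0.55 0 0;1.27 0.91 0 0;0.99 1.21 0 0;0.64 1.43 0 0;0.25 1.55 0 0;-0.16 1.56 0 0;-0.55 1.46 0 0;-0.91 1.27 0 0;-1.21 0.99 0 0")

```text
time_s: 11.47
tcp_pos: [0.4604, -0.0961, 0.1231]
ee_rot: [[-0.127, -0.992, 0.002], [-0.992, 0.127, -0.001], [0.001, -0.002, -1.0]]
wrist_force: [0.5, -3.4, 2.2]
gripper_width: 0.242
gripper_force: 30.0
```

step_arm(targets="0 0 0 0;0 0 0 0")

```text
time_s: 11.63
tcp_pos: [0.4599, -0.0953, 0.1229]
ee_rot: [[-0.126, -0.992, -0.001], [-0.992, 0.126, -0.0], [0.0, 0.001, -1.0]]
wrist_force: [-2.4, -0.8, 6.5]
gripper_width: 0.237
gripper_force: 30.0
```

```bash
python3 st.py 4
```

```text
t 11.6333 crank -155.64105425192585 0.06067435268271391 0.122917847994882 [-2.4 -0.8  6.5]
top disp mm median 19.25 iqr [18.75 22.  ] 35 of 46
scene disp mm median 19.0 iqr [19.   19.25] 23 of 23
```

step_arm(targets="-1.43 0.64 0 0;-1.55 0.25 0 0;-1.56 -0.16 0 0;-1.46 -0.55 0 0;-1.27 -0.91 0 0;-0.99 -1.21 0 0;-0.64 -1.43 0 0;-0.25 -1.55 0 0;0.16 -1.56 0 0;0.55 -1.46 0 0;0.91 -1.27 0 0;1.21 -0.99 0 0")

```text
time_s: 12.73
tcp_pos: [0.5699, -0.0457, 0.1222]
ee_rot: [[-0.126, -0.992, -0.003], [-0.992, 0.126, 0.0], [0.0, 0.003, -1.0]]
wrist_force: [-4.7, 1.4, 6.8]
gripper_width: 0.242
gripper_force: 30.0
```

step_arm(targets="1.43 -0.64 0 0;1.55 -0.25 0 0;1.56 0.16 0 0;1.46 0.55 0 0;1.27 0.91 0 0;0.99 1.21 0 0;0.64 1.43 0 0;0 0 0 0;0 0 0 0")

```text
time_s: 13.48
tcp_pos: [0.5242, -0.1281, 0.122]
ee_rot: [[-0.128, -0.992, -0.001], [-0.992, 0.128, 0.004], [-0.004, 0.001, -1.0]]
wrist_force: [-2.0, 8.9, 3.5]
gripper_width: 0.238
gripper_force: 30.0
```

```bash
python3 st.py 5; python3 - <<'E'
import cv2,numpy as np
a=[cv2.convertScaleAbs(cv2.resize(cv2.imread(f'pics/{n}5.png')[b:b+130,x:x+180],None,fx=2.2,fy=2.2,interpolation=cv2.INTER_CUBIC),alpha=1.6) for n,x,b in(('top',215,195),('scene',240,175))]
cv2.imwrite('pics/both5.png',np.hstack(a))
E
```

```text
t 13.4833 crank -81.1924722801839 0.05848058088891753 0.1220025746796394 [-2.   8.9  3.5]
top disp mm median 38.125 iqr [34.5   40.625] 20 of 46
scene disp mm median 32.0 iqr [32. 32.] 23 of 23
```

View pics/both5.png

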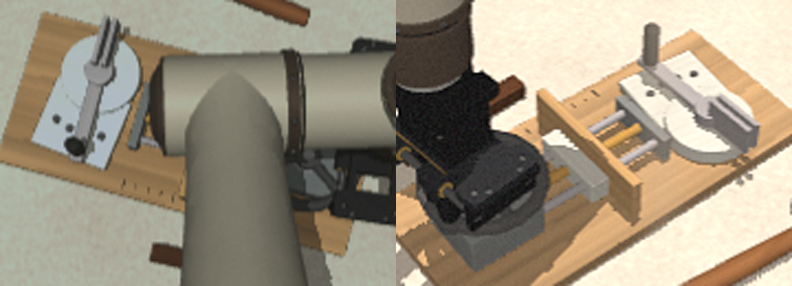

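The stop reads 32.0 mm advanced in the scene view. That matches 825° of turning minus about 110° of slack, and the lever still sits on the third hole. Letting go.

step_arm(targets="0 0 0 0;0 0 0 0;0 0 0 0;0 0 0 0;0 0 0 0;0 0 0 0", claw=5)

```text
time_s: 14.08
tcp_pos: [0.5246, -0.1298, 0.1223]
ee_rot: [[-0.127, -0.992, -0.0], [-0.992, 0.127, -0.0], [0.0, 0.0, -1.0]]
wrist_force: [0.0, -0.5, -0.4]
gripper_width: 0.551
gripper_force: 0.0
```

step_arm(targets="0 0 -1.5 0;0 0 -2.5 0;0 0 -3 0;0 0 -3 0;0 0 -3 0;0 0 -2 0;-3 0 0 0;-3 0 0 0;-3 0 0 0;0 0 0 0;0 0 0 0;0 0 0 0")

```text
time_s: 15.08
tcp_pos: [0.5359, -0.0404, 0.2725]
ee_rot: [[-0.126, -0.992, -0.0], [-0.992, 0.126, -0.0], [0.0, 0.0, -1.0]]
wrist_force: [0.0, -0.0, 0.3]
gripper_width: 0.571
gripper_force: 0.0
```

```bash
python3 st.py 6; python3 - <<'E'
import cv2,numpy as np
a=[cv2.convertScaleAbs(cv2.resize(cv2.imread(f'pics/{n}6.png'),None,fx=.62,fy=.62,interpolation=cv2.INTER_AREA),alpha=1.6) for n in('top','scene')]
cv2.imwrite('pics/both6.png',np.hstack(a))
E
```

```text
t 15.0833 crank 55.31840656537476 0.036374678840940616 0.2724574454012856 [ 0.  -0.   0.3]
top disp mm median 33.0 iqr [32.8125 33.25  ] 18 of 46
scene disp mm median 32.0 iqr [31.0625 32.    ] 22 of 23
```

View pics/both6.png

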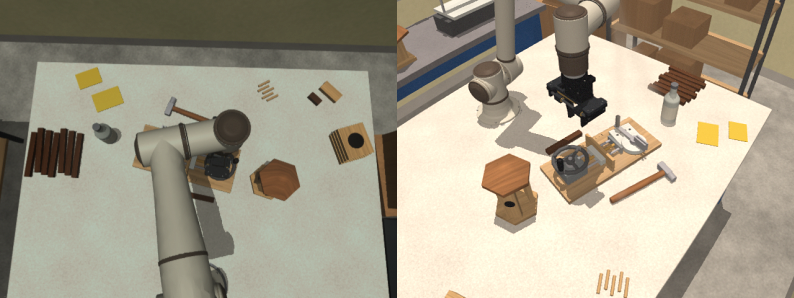

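The stop is at 32 mm, the gripper is clear, and the feeder, bottle, hammer and batten stand where they were. Handing in.

```bash
python3 -c "
from station import r
print(r.finish_job())"
```

```text
the job is handed in; nothing more can be done
None
```

I've handed the job in, with no verdict returned: by the cameras the mitre lever rests in its third notch (about 30°), the length stop stands about 32 mm forward, the gripper is clear, and the feeder, bottle, hammer and batten look unmoved.

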